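# Set the engraver's speed by counting clicks

### The arm

A 6-joint arm with a two-finger parallel gripper is mounted at the origin on the work surface. World frame = base frame: x ahead of the robot, y to its left, z up, the work surface at z = 0. Lengths are in m, angles in rad, forces in N, time in s.
With the tool pointing down it reaches from about 0.25 to 0.725 m from the base axis. Payload 4 kg.
Tool frame: the origin (TCP) lies midway between the tips of the shut fingers; the grasp point (between the pads) lies 19 mm behind it; y points along the fingers, x is the direction in which the jaws open and shut, and the axes are right-handed (so a half turn about y gives the same grasp; the last joint's range is limited). The gripper opens to 85 mm and grips with 20 to 120 N. Pads are 22 mm wide; open, the fingers measure 114 mm over their backs; the gripper's body (76 mm by 85 mm) begins 54 mm behind the grasp point. The pads swing forward as they close: fully open they stand 13 mm farther back than shut.
Start: joints at [-1.111, 0.241, 0.005, 1.335, 0, 1.571], TCP at [0.222, -0.448, 0.208] pointing down, gripper open.
Joint ranges: [-2.72, 2.72], [-1.05, 1.87], [-1.09, 1.28], [-1.99, 2.15], [-1.42, 1.44], [-3.14, 3.14]. Speed limits (rad/s): [2.79, 2.79, 3.14, 3.14, 3.14, 3.14].

### API

Orientations are given as a rotation vector (axis times angle).
In Python, from cell import robot gives the robot as it stands.
- The arm moves only by the tool jog_arm, never from a script. Its argument "commands" is a list of rows, each a list of 7 numbers: the closure, from 0 (fully open) to 1 (shut), then the shift along the tool's x, y, z in m, then the turn, a rotation vector about the tool's x, y, z in degrees. A call has 1 to 12 rows; each row is the pose to reach, as a shift and turn from the pose measured when the call began, along the tool's axes at that moment; what a row does not reach only later rows make up. A row lasts 1/8 s, in which the tool goes at most 62.5 mm and 10.7 degrees, less where a joint would pass 70% of its speed; a pose out of reach is approached as far as the arm can. A call with a gripper value outside its range is refused whole. The fingers move at their own pace and stop on an object; "grip_force" is the grip in N (left out, the last holds). Time passes only in rows, so rows that repeat a pose let the fingers close. It gives the time, the measured TCP pose, the force and the opening at its end, in the units of the state.
- robot.get_obs(): the state, without advancing time (a new reading comes with each control period).
- robot.capture(name): name is "side" or "top" or "wrist"; returns the picture (480x640x3 uint8, red, green, blue); there is no depth.
- robot.calibration(name): a dict with "fx", "fy", "cx", "cy" (pixels), "R" (3x3) and "t" (3): a world point X has camera coordinates R X + t. Camera axes: x right, y down, z forward; pixel columns grow to the right and rows downward; lengths in m; the calibration is good to about 2 mm. The wrist camera is an equidistant fisheye: a pixel r from the principal point sees the ray r / f radians off the axis. A picture is of the moment at which its call begins: read the wrist's pose just before it. calibration takes no time and is no camera call; for the wrist camera it gives the pose at the moment of the call.
- robot.job_done(): hands the job in, once; it reports no verdict.
The state is a dict: "t": time; "joint_pos": joint angles; "joint_velocities": joint speeds; "joint_efforts": joint torques, N m; "ee_pos": TCP position; "orientation": TCP orientation; "ft_force": force on the tool from outside, world axes, zero at the start; "ft_torque": the same for the moment, N m; "grip_width": finger opening in m.
Only numpy, scipy, OpenCV 4.12 (cv2) and the standard library are available. Lean on these libraries where they do the work, as an engineer would, in place of code of your own. Each camera call takes 0.05 s, during which the arm holds its last target.

### The job

Set the engraving speed on the power unit with the bar-shaped knob: the knob is unmarked, so turn it anticlockwise (seen from above) all the way to its end stop, then clockwise exactly three clicks from there, and let go. Leave the round dimmer knob on the other unit as it is.

Things in the scene. Friction and masses are not known exactly. Their poses are not given: they have to be found in the camera images.
- selector_grip (a point): Speed selector: blank knob, an upright black bar (46 long, 14 thick, 36 tall, top 106 above bench) on a round metal skirt (46 wide, top 71), mid-top of one of two like fixed grey boxes 130 x 130 x 62 mm, left or right, turned up to 20 deg. Point: on the turning axis, 10 below the bar's top; x along the bar, y across, z up, turning with it. Grip across the 14 mm from above. Bar ends are alike.
- selector (a joint): Turn in rad, 0 at the anticlockwise stop, growing clockwise from above. A click every 25 deg (0.436 rad), six rests, far stop 2.182; let go in between, it springs to the nearer rest. Clicks take up to 0.15 N m. Starts one or two clicks from the stop. At the stop the bar lies 37.5 deg anticlockwise of its box's front-to-back line, three clicks on 37.5 deg clockwise of it.
- dimmer_top (a point): The lamp dimmer on the other box, a bystander: a black round ribbed knob, 46 mm in diameter. This point is the centre of its flat top, 95 mm above the bench.
- dimmer (a joint): Turn of the lamp dimmer in rad, 0 at the start; it turns smoothly either way and has no clicks. It is to stay at 0.

How it is judged:
By the outcome, as a careful person would: the job done as asked, in the order asked, and still so for the second after the job is handed in, with the robot touching nothing.
It also fails if it takes over 43 s, if anything falls off the work surface, if the arm or the gripper's body presses on something with over 40 N, if the wrist force passes 120 N, or if a joint passes its speed limit or range.

## Working session

There is one attempt and no reset: what is moved stays moved. The work goes in short steps, Python scripts to look and compute and a tool call to move; the robot and the scene stay as the last step left them, time stands still between calls to the robot, and variables do not carry over. Pictures are saved under pics/ and viewed, and the job is handed in when it is done.

Besides the shell and the picture viewer there is one more tool, called after "Request:" as name(argument=value, ...) on one line, values as JSON. jog_arm: Moves the arm, as the interface text tells. Its arguments: {"type":"object","properties":{"commands":{"type":"array","items":{"type":"array","items":{"type":"number"}}},"grip_force":{"type":"number"}},"required":["commands"]}

```bash
mkdir -p pics; ls; python3 - <<'E'
from cell import robot
import cv2,numpy as np
o=robot.get_obs()
for k,v in o.items(): print(k,np.round(v,4))
for n in("top","side"):
    c=robot.calibration(n); print(n,c)
    cv2.imwrite(f"pics/{n}0.png",robot.capture(n)[:,:,::-1])
E
```

```text
pics
t 0.0
joint_pos [-1.111   0.2414  0.0037  1.3352  0.      1.5708]
joint_velocities [ 0.0013  0.0006 -0.     -0.0004  0.0003  0.0001]
joint_efforts [ 1.40000e-03 -3.72316e+01  2.52410e+01  1.71000e-02  2.00000e-04
 -0.00000e+00]
ee_pos [ 0.2216 -0.4475  0.2066]
orientation [-1.3911  0.8655 -0.8626]
ft_force [ 0.4971 -0.2702  0.6415]
ft_torque [ 0.0046 -0.0038  0.0238]
grip_width 0.0854
top {'fx': 475.18527011816064, 'fy': 475.18527011816064, 'cx': 320.99770400410387, 'cy': 238.32995908604852, 'R': array([[-0.02284132, -0.99955726, -0.01906745],
       [-0.9847202 ,  0.0257876 , -0.17222408],
       [ 0.17263953,  0.01484228, -0.98487324]]), 't': array([0.02446887, 0.53617348, 0.82714655])}
side {'fx': 606.9968372552039, 'fy': 606.9968372552039, 'cx': 311.0721220024184, 'cy': 237.63529671043963, 'R': array([[-0.94624169, -0.32336073, -0.00803199],
       [-0.2015165 ,  0.6087523 , -0.76734069],
       [ 0.25301734, -0.72447117, -0.64118932]]), 't': array([0.49148159, 0.1898877 , 0.96350804])}
```

View pics/top0.png

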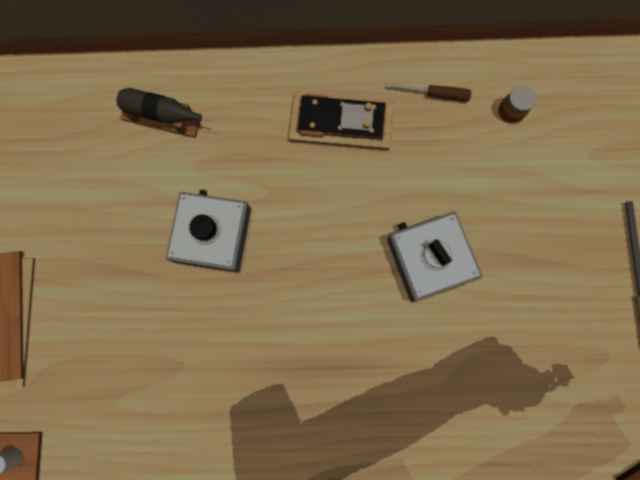

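View pics/side0.png

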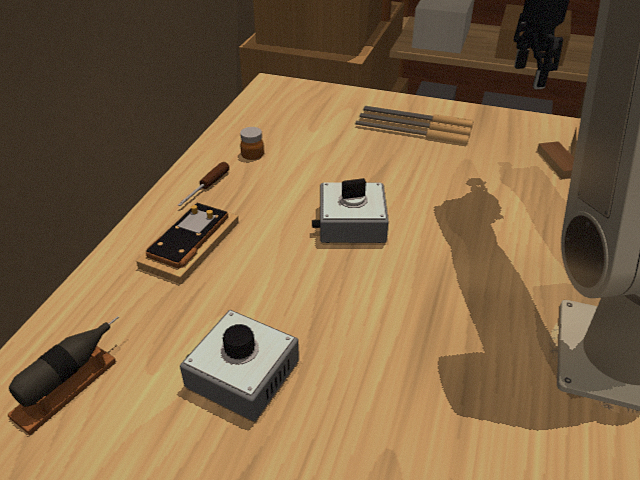

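```bash
python3 - <<'E'
import cv2
a=cv2.imread("pics/top0.png")[200:310,375:495]
cv2.imwrite("pics/top0z.png",cv2.resize(a,None,fx=5,fy=5,interpolation=cv2.INTER_CUBIC))
a=cv2.imread("pics/side0.png")[165:255,300:400]
cv2.imwrite("pics/side0z.png",cv2.resize(a,None,fx=6,fy=6,interpolation=cv2.INTER_CUBIC))
E
```

```text
(no output)
```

View pics/top0z.png

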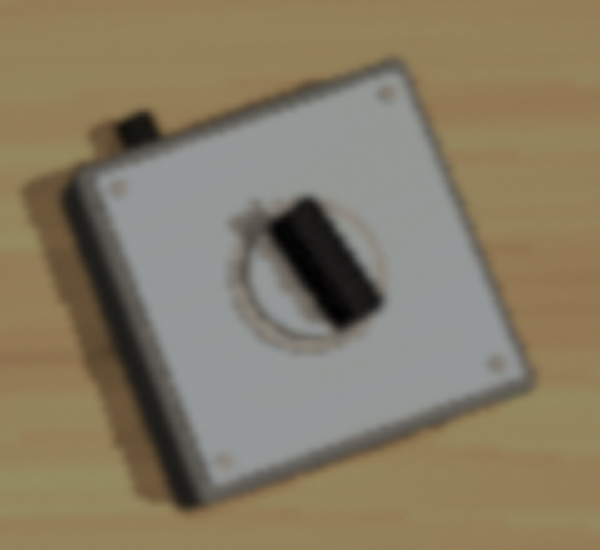

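View pics/side0z.png

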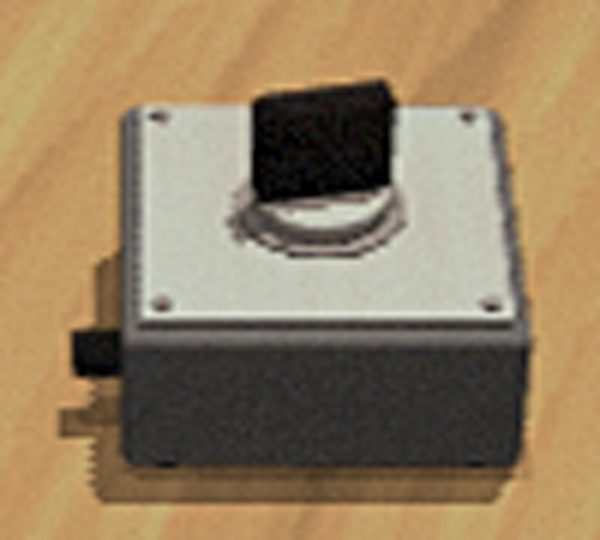

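```bash
cat > h.py <<'E'
import numpy as np
def ray(c,u,v,z):
    R,t=c['R'],c['t']; o=-R.T@t
    d=R.T@np.array([(u-c['cx'])/c['fx'],(v-c['cy'])/c['fy'],1])
    return o+d*(z-o[2])/d[2]
def proj(c,X):
    p=c['R']@np.array(X)+c['t']; return c['fx']*p[0]/p[2]+c['cx'],c['fy']*p[1]/p[2]+c['cy']
E
python3 - <<'E'
from cell import robot
from h import *
from scipy.spatial.transform import Rotation as Ro
c=robot.calibration("top"); s=robot.calibration("side")
f=lambda x,y:(375+(x+.5)/5-.5,200+(y+.5)/5-.5)
g=lambda x,y:(300+(x+.5)/6-.5,165+(y+.5)/6-.5)
P=np.array([ray(c,*f(*p),.062) for p in [(120,187),(387,93),(497,363),(223,461)]])
Q=np.array([ray(s,*g(*p),.062) for p in [(159,116),(468,116),(491,303),(162,303)]])
print(P,P.mean(0));print(Q,Q.mean(0))
for A in(P,):
  for i,j in((3,0),(2,1),):
    d=A[j]-A[i];print('axis deg',np.degrees(np.arctan2(d[1],d[0])),np.linalg.norm(d))
  for i,j in((1,0),(2,3)):
    d=A[j]-A[i];print('axis deg',np.degrees(np.arctan2(d[1],d[0]))-90,np.linalg.norm(d))
for q in [((0,3),(1,2)),]:
  d=Q[0]-Q[1];print(np.degrees(np.arctan2(d[1],d[0])));d=Q[3]-Q[2];print(np.degrees(np.arctan2(d[1],d[0])))
B=[ray(c,*f(*p),.106) for p in [(312,195),(383,300),(345,330),(270,225)]]
B=np.array(B);print(B,B.mean(0))
for i,j in((1,0),(2,3)):
    d=B[j]-B[i];print('bar',np.degrees(np.arctan2(d[1],d[0])),np.linalg.norm(d))
b1,b2=ray(s,*g(252,97),.106),ray(s,*g(388,82),.106);d=b1-b2
print('bar side',b1,b2,np.degrees(np.arctan2(d[1],d[0])),np.linalg.norm(d))
o=robot.get_obs();print(Ro.from_rotvec(o['orientation']).as_matrix().round(3))
E
```

```text
[[ 0.53271124 -0.12875406  0.062     ]
 [ 0.5647146  -0.22686092  0.062     ]
 [ 0.46587676 -0.25879647  0.062     ]
 [ 0.43363567 -0.15998924  0.062     ]] [ 0.49923457 -0.19360018  0.062     ]
[[ 0.5639351  -0.22592875  0.062     ]
 [ 0.46493359 -0.25848916  0.062     ]
 [ 0.4329628  -0.16061926  0.062     ]
 [ 0.53155689 -0.12806453  0.062     ]] [ 0.49834709 -0.19327543  0.062     ]
axis deg 17.498303574576838 0.1038826466145328
axis deg 17.906192954522332 0.10386913679879019
axis deg 18.066801112234273 0.10319482252802949
axis deg 18.07165468085185 0.10393438611649276
18.20541846826424
18.272680303398
[[ 0.52058383 -0.18722535  0.106     ]
 [ 0.48397615 -0.20878003  0.106     ]
 [ 0.47411716 -0.19531503  0.106     ]
 [ 0.51060959 -0.17233518  0.106     ]] [ 0.49732168 -0.1909139   0.106     ]
bar 30.489668450996383 0.04248207580058334
bar 32.1992639630933 0.04312506500663686
bar side [ 0.52001797 -0.18491832  0.106     ] [ 0.48106723 -0.2066095   0.106     ] 29.112884122640605 0.0445832529869138
[[ 0.444 -0.001  0.896]
 [-0.896  0.002  0.444]
 [-0.002 -1.    -0.   ]]
```

Request:
jog_arm(commands=[[0,-0.008,0,0.028,0,0,0],[0,-0.022,0.005,0.075,0,-1,0],[0,-0.036,0.01,0.125,0,-2,0],[0,-0.05,0.015,0.175,0,-3,0],[0,-0.065,0.02,0.225,0,-4,0],[0,-0.079,0.028,0.275,0,-4,0],[0,-0.091,0.034,0.315,0,-4,0],[0,-0.1,0.036,0.345,0,-4,0],[0,-0.1045,0.036,0.361,0,-4,0],[0,-0.1045,0.036,0.361,0,-4,0],[0,-0.1045,0.036,0.361,0,-4,0]])

```text
t: 1.48
ee_pos: [0.498, -0.1944, 0.1709]
orientation: [-1.413, 0.813, -0.81]
ft_force: [0.4, -0.2, -0.8]
grip_width: 0.0853
```

```bash
cat >> h.py <<'E'
from scipy.spatial.transform import Rotation as Ro
def st(robot,grip=np.array([0.4988,-0.1934,0.078])):
    o=robot.get_obs(); M=Ro.from_rotvec(o['orientation']).as_matrix()
    print('t',round(o['t'],2),'p',o['ee_pos'].round(4) if hasattr(o['ee_pos'],'round') else o['ee_pos'],'yaw(z)',np.degrees(np.arctan2(M[1,2],M[0,2])).round(2),'down',M[:,1].round(4),'F',np.round(o['ft_force'],2),'T',np.round(o['ft_torque'],3),'w',round(o['grip_width'],4))
    print('to grip in tool axes',(M.T@(grip-np.array(o['ee_pos']))).round(4))
E
python3 - <<'E'
from cell import robot
from h import *
import cv2
st(robot); c=robot.calibration("wrist"); print(c)
cv2.imwrite("pics/w1.png",robot.capture("wrist")[:,:,::-1])
E
```

```text
t 1.48 p [ 0.498  -0.1944  0.1709] yaw(z) 30.28 down [-0.0014  0.0014 -1.    ] F [ 0.43 -0.21 -0.76] T [-0.022 -0.023  0.006] w 0.0853
to grip in tool axes [-0.0002  0.0929  0.0013]
{'fx': 371.64829954431775, 'fy': 371.64829954431775, 'cx': 317.59349872022335, 'cy': 243.36136419128061, 'R': array([[ 0.5055908 , -0.86277201, -0.00155133],
       [-0.82203557, -0.48226338,  0.30278631],
       [-0.2619837 , -0.15181073, -0.95305721]]), 't': array([-0.41997811,  0.2887974 ,  0.44523278])}
```

View pics/w1.png

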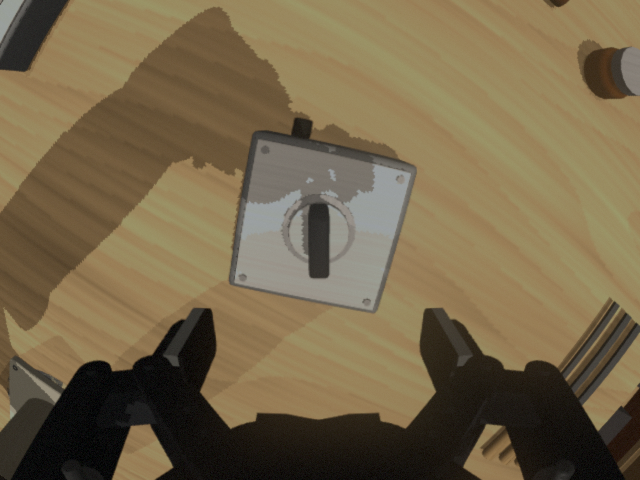

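Request:
jog_arm(commands=[[0,0,0.015,0.001,0,0,0],[0,0,0.035,0.001,0,0,0],[0,0,0.055,0.001,0,0,0],[0,0,0.073,0.001,0,0,0],[0,0,0.086,0.001,0,0,0],[0,0,0.092,0.001,0,0,0],[0,0,0.092,0.001,0,0,0],[0,0,0.092,0.001,0,0,0]], grip_force=40)

```text
t: 2.52
ee_pos: [0.4992, -0.1941, 0.0797]
orientation: [-1.413, 0.812, -0.812]
ft_force: [0.4, 0.4, 0.1]
grip_width: 0.0854
```

```bash
python3 - <<'E'
from cell import robot
from h import *
st(robot)
E
```

```text
t 2.52 p [ 0.4992 -0.1941  0.0797] yaw(z) 30.25 down [ 1.e-04  9.e-04 -1.e+00] F [0.45 0.45 0.09] T [-0.039 -0.029  0.042] w 0.0854
to grip in tool axes [-0.0008  0.0017  0.    ]
```

Request:
jog_arm(commands=[[0.3,-0.0005,0.001,0,0,0,0],[0.5,-0.0005,0.001,0,0,0,0],[0.7,-0.0005,0.001,0,0,0,0],[0.8,-0.0005,0.001,0,0,0,0],[0.9,-0.0005,0.001,0,0,0,0],[1,-0.0005,0.001,0,0,0,0],[1,-0.0005,0.001,0,0,0,0],[1,-0.0005,0.001,0,0,0,0]], grip_force=40)

```text
t: 3.52
ee_pos: [0.4993, -0.1941, 0.079]
orientation: [-1.413, 0.812, -0.813]
ft_force: [0.7, -1.7, 1.3]
grip_width: 0.0122
```

```bash
python3 - <<'E'
from cell import robot
from h import *
import cv2
st(robot)
cv2.imwrite("pics/w2.png",robot.capture("wrist")[:,:,::-1])
E
```

```text
t 3.52 p [ 0.4993 -0.1941  0.079 ] yaw(z) 30.24 down [ 8.e-04  2.e-04 -1.e+00] F [ 0.72 -1.66  1.27] T [-0.426 -0.046  0.011] w 0.0122
to grip in tool axes [-0.0008  0.0009 -0.0001]
```

View pics/w2.png

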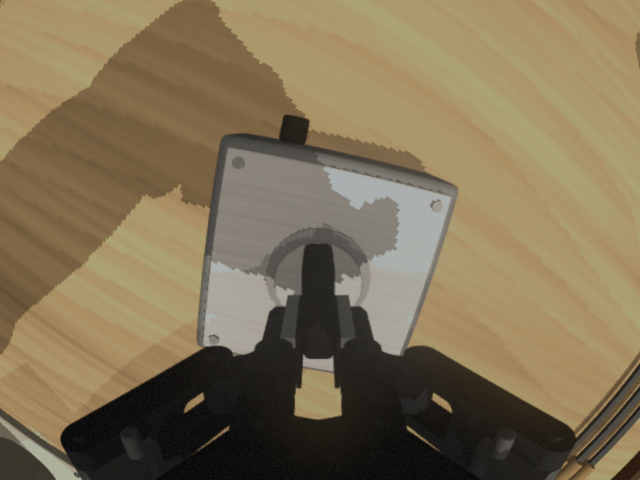

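Request:
jog_arm(commands=[[1,0,0,0,0,-3,0],[1,0,0,0,0,-8,0],[1,0,0,0,0,-13,0],[1,0,0,0,0,-18,0],[1,0,0,0,0,-22,0],[1,0,0,0,0,-25,0],[1,0,0,0,0,-25,0],[1,0,0,0,0,-25,0]])

```text
t: 4.58
ee_pos: [0.4992, -0.194, 0.0789]
orientation: [-1.518, 0.475, -0.476]
ft_force: [0.2, -1.0, 1.7]
grip_width: 0.0114
```

```bash
python3 - <<'E'
from cell import robot
from h import *
import cv2
st(robot)
cv2.imwrite("pics/w3.png",robot.capture("wrist")[:,:,::-1])
E
```

```text
t 4.58 p [ 0.4992 -0.194   0.0789] yaw(z) 55.2 down [ 6.e-04  3.e-04 -1.e+00] F [ 0.25 -1.04  1.68] T [-0.281  0.048  0.064] w 0.0114
to grip in tool axes [-0.0007  0.0009  0.0003]
```

View pics/w3.png

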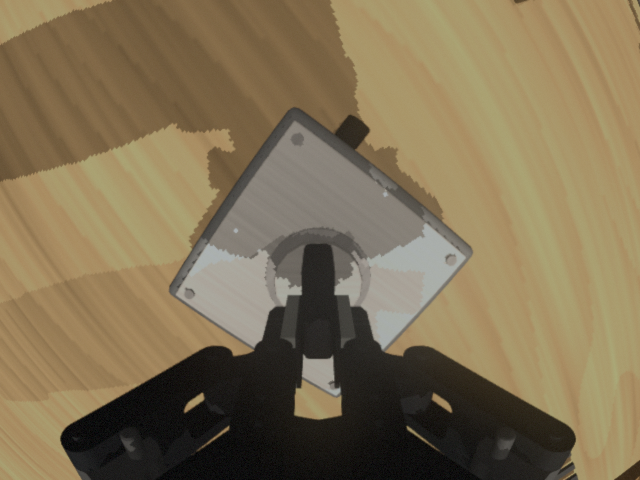

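Request:
jog_arm(commands=[[1,0,0,0,0,-1,0],[1,0,0,0,0,-2,0],[1,0,0,0,0,-3,0],[1,0,0,0,0,-3,0]])

```text
t: 5.12
ee_pos: [0.4992, -0.1941, 0.0789]
orientation: [-1.526, 0.435, -0.435]
ft_force: [0.4, -1.2, 2.0]
grip_width: 0.0117
```

```bash
python3 - <<'E'
from cell import robot
from h import *
st(robot)
E
```

```text
t 5.12 p [ 0.4992 -0.1941  0.0789] yaw(z) 58.19 down [ 6.e-04  3.e-04 -1.e+00] F [ 0.44 -1.18  1.95] T [-0.264 -0.058 -0.474] w 0.0117
to grip in tool axes [-0.0007  0.0009  0.0004]
```

Request:
jog_arm(commands=[[1,0,0,0,0,4,0],[1,0,0,0,0,11,0],[1,0,0,0,0,19,0],[1,0,0,0,0,27,0],[1,0,0,0,0,35,0],[1,0,0,0,0,43,0],[1,0,0,0,0,51,0],[1,0,0,0,0,59,0],[1,0,0,0,0,67,0],[1,0,0,0,0,74,0],[1,0,0,0,0,77.7,0],[1,0,0,0,0,77.7,0]])

```text
t: 6.62
ee_pos: [0.4993, -0.1942, 0.0789]
orientation: [-1.029, 1.454, -1.455]
ft_force: [0.3, -2.0, 1.7]
grip_width: 0.0116
```

```bash
python3 - <<'E'
from cell import robot
from h import *
import cv2
st(robot)
cv2.imwrite("pics/w4.png",robot.capture("wrist")[:,:,::-1])
E
```

```text
t 6.62 p [ 0.4993 -0.1942  0.0789] yaw(z) -19.44 down [ 8.e-04 -1.e-04 -1.e+00] F [ 0.28 -2.02  1.68] T [-0.453 -0.1   -0.045] w 0.0116
to grip in tool axes [-0.0006  0.0009 -0.0007]
```

View pics/w4.png

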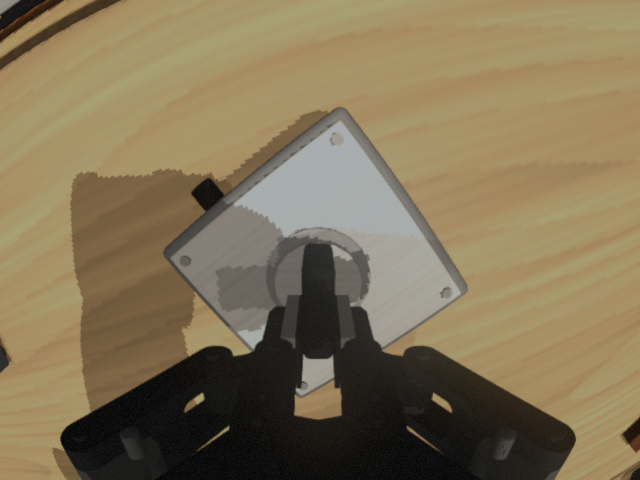

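Torque about the vertical is near zero and the yaw is -19.4°, so the bar is at the three-click rest. Next I open the gripper and retreat upward.

Request:
jog_arm(commands=[[0.8,0,0,0,0,0,0],[0.6,0,0,0,0,0,0],[0.3,0,0,0,0,0,0],[0,0,0,0,0,0,0],[0,0,0,0,0,0,0],[0,0,0,0,0,0,0],[0,0,0,0,0,0,0]])

```text
t: 7.55
ee_pos: [0.4993, -0.1942, 0.0789]
orientation: [-1.029, 1.454, -1.455]
ft_force: [-0.7, -0.7, 0.1]
grip_width: 0.0854
```

Request:
jog_arm(commands=[[0,0,-0.01,0,0,0,0],[0,0,-0.03,0,0,0,0],[0,0,-0.055,0,0,0,0],[0,0,-0.08,0,0,0,0],[0,0,-0.1,0,0,0,0],[0,0,-0.11,0,0,0,0],[0,0,-0.11,0,0,0,0]])

```text
t: 8.43
ee_pos: [0.4997, -0.1944, 0.1898]
orientation: [-1.027, 1.452, -1.456]
ft_force: [-0.3, 0.1, -0.7]
grip_width: 0.0858
```

```bash
python3 - <<'E'
from cell import robot
from h import *
import cv2
st(robot)
for n in("wrist","side"): cv2.imwrite(f"pics/{n}5.png",robot.capture(n)[:,:,::-1])
E
```

```text
t 8.43 p [ 0.4997 -0.1944  0.1898] yaw(z) -19.43 down [ 2.5e-03 -7.0e-04 -1.0e+00] F [-0.32  0.1  -0.71] T [0.011 0.002 0.015] w 0.0858
to grip in tool axes [-0.0007  0.1118 -0.0014]
```

View pics/wrist5.png

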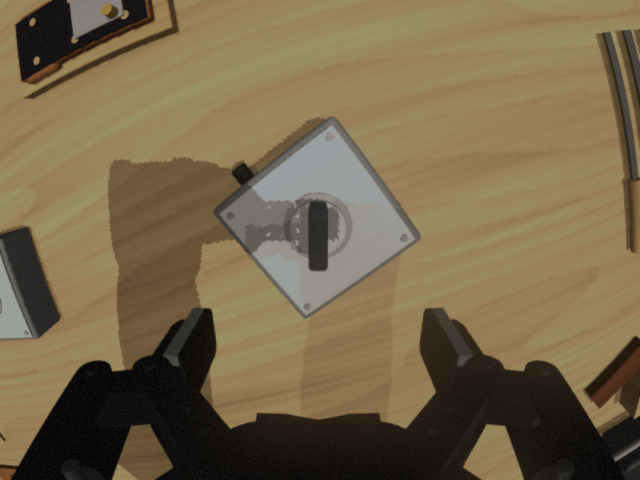

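View pics/side5.png

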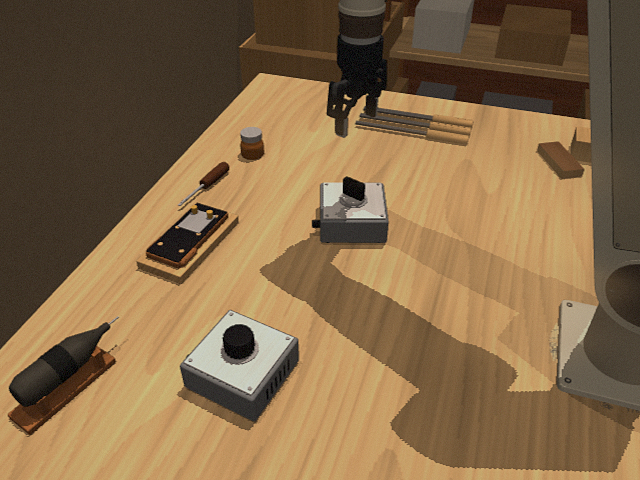

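The wrist view shows the free bar upright at column 318, from (318,203) to (318,270), so it still lies at about -19.5°. The side view shows the dimmer at (238,342), unchanged, and the gripper clear of everything.

```bash
python3 - <<'E'
from cell import robot
print(robot.job_done())
E
```

```text
the job is handed in; nothing more can be done
None
```

The speed selector is set three clicks clockwise from its anticlockwise stop, and the job is handed in after about 8.5 s on the robot's clock.

- **Start:** The selector's box was turned about 18° and its bar lay at about 30.5°, which is one click from the stop.
- **To the stop:** I gripped the bar at 40 N and turned it anticlockwise. At a tool angle of 58° the resisting torque reached 0.47 N m. A click takes at most 0.15 N m, so this was the end stop.
- **Three clicks:** I turned the tool clockwise to -19.4°, against the expected -19.5° for three clicks. The remaining torque about the vertical was about 0.05 N m, and the bar was released there.
- **Last checks:** In the wrist picture after release, judged by eye, the bar still lies along -19.4°, so it did not spring to another rest. The gripper is clear of everything, about 84 mm above the bar's top, with forces under 1 N. I never went near the dimmer, and it looks unchanged in the side picture.

No check failed. The measured opening on the bar was about 12 mm against the stated 14 mm; I took this for give in the fingers, and the bar showed no slip.

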